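# Tip the chestnuts from the colander scoop into the blue bowl

### The job

Take the loaded colander scoop out from under the wire rack of its draining stand without spilling, hold its front edge low over the blue bowl and tip it until all six chestnuts have slid into the bowl. Then put the empty scoop back flat on the stand between the side guides, pushed fully home against the back stop, and let go. Leave the blue bowl where it stands and do not disturb the white bowl, spoons, sauce tiers or cup.

Things in the scene. Friction and masses are not known exactly. Their poses are not given: they have to be found in the camera images.
- stand: Fixed grey draining stand. Origin: centre of its underside on the table; +x points to its back (away from the robot), +z up. Board 170 (x) by 200 (y) mm, top face 60 mm above the table. Two side guides, 7 mm high above the board, x from -65 to 65, inner faces at y = +-60. Two 10 mm posts at x = 78, y = +-92 carry a wire rack over it.
- stand_stop (a point): Middle of the front face of the stand's back stop, at (60, 0, 67.5) mm in the stand's frame; the stop is 120 mm wide (y) and its top is 15 mm above the board. The scoop is home when its front edge touches this face; its origin is then at x = 7.5 in the stand's frame.
- stand_rack (a point): Middle of the rack's front wire, at (-105, 0, 238) mm in the stand's frame. 6 mm steel wires, underside 235 mm above the table, x -108 to +81, y +-95; two spice tins on it at x = 55, y = +-60 reach 313 mm. The rack is over the scoop's handle: a vertical gripper has no room, one tilted about 34 degrees, its body leaning to the stand's -x side, has.
- scoop: Loose steel colander scoop, 190 to 310 g. Origin: centre of the underside of its flat pan, +x to the open front, +z up. Pan 105 (x) by 96 (y) mm, floor 3 mm; walls 26 mm high, 3 mm thick, at both sides and the back, none at the front. It starts on the board between the guides, 4 to 22 mm short of the stop, holding six chestnuts.
- scoop_grip (a point): Centre of the scoop's black bar handle: bar 52 long (along the scoop's x) by 16 wide (y) by 18 high mm, centre at (-100, 0, 50) mm in the scoop's frame, to be pinched across its width.
- scoop_lip (a point): Middle of the scoop's open front edge, at (52.5, 0, 3) mm in the scoop's frame.
- bowl: Blue porcelain bowl, loose, 450 g, rim radius 75 mm, 62 mm high, wall 4 mm. Origin: centre of its underside. It changes places with the white bowl.
- white_bowl: White bowl of the same size as the blue one, loose, empty; a bystander. Origin: centre of its underside.
- spoon_a: Pale bamboo spoon lying on the table, 220 mm long; a bystander.
- spoon_b: Darker bamboo spoon lying on the table, 220 mm long; a bystander.
- tiers: Stack of three plastic sauce tiers, green, yellow and orange, 92 mm across, 114 mm high; a bystander. Origin: centre of its underside.
- mug: White cup without handle, 72 mm across, 70 mm high; a bystander. Origin: centre of its underside.
- nut0: Brown chestnut 1 of 6, 28 mm across, 20 mm high, 14 g, loose in the scoop; it begins to slide at a pan slope of 24 to 37 degrees (friction varies). Origin: centre of its flat underside.
- nut1: Brown chestnut 2 of 6, 28 mm across, 20 mm high, 14 g, loose in the scoop; it begins to slide at a pan slope of 24 to 37 degrees (friction varies). Origin: centre of its flat underside.
- nut2: Brown chestnut 3 of 6, 28 mm across, 20 mm high, 14 g, loose in the scoop; it begins to slide at a pan slope of 24 to 37 degrees (friction varies). Origin: centre of its flat underside.
- nut3: Brown chestnut 4 of 6, 28 mm across, 20 mm high, 14 g, loose in the scoop; it begins to slide at a pan slope of 24 to 37 degrees (friction varies). Origin: centre of its flat underside.
- nut4: Brown chestnut 5 of 6, 28 mm across, 20 mm high, 14 g, loose in the scoop; it begins to slide at a pan slope of 24 to 37 degrees (friction varies). Origin: centre of its flat underside.
- nut5: Brown chestnut 6 of 6, 28 mm across, 20 mm high, 14 g, loose in the scoop; it begins to slide at a pan slope of 24 to 37 degrees (friction varies). Origin: centre of its flat underside.

How it is judged:
By the outcome, as a careful person would: the job done as asked, in the order asked, and still so for the second after the job is handed in, with the robot touching nothing.
It also fails if it takes over 61 s, if anything falls off the work surface, if the arm or the gripper's body presses on something with over 40 N, if the wrist force passes 120 N, or if a joint passes its speed limit or range.

### The arm

A 6-joint arm with a two-finger parallel gripper is mounted at the origin on the work surface. World frame = base frame: x ahead of the robot, y to its left, z up, the work surface at z = 0. Lengths are in m, angles in rad, forces in N, time in s.
With the tool pointing down it reaches from about 0.35 to 0.975 m from the base axis. Payload 17.4 kg.
Tool frame: the origin (TCP) lies at the centre of the arm's flange, where the gripper is bolted on; the fingertips stand 173 mm ahead of it and the grasp point (between the pads) lies 155 mm ahead of it (arm.finger_overhang is the distance from the TCP to the fingertips, in m); z points along the fingers, y is the direction in which the jaws open and shut (so a half turn about z gives the same grasp; the last joint's range is limited). The gripper opens to 85 mm and grips with 20 to 120 N. Pads are 22 mm wide; open, the fingers measure 114 mm over their backs; the gripper's body (76 mm by 85 mm) begins 54 mm behind the grasp point. The pads swing forward as they close: fully open they stand 13 mm farther back than shut.
Start: joints at [1.3, 0.116, 1.442, -0, 1.584, -0.038], TCP at [0.156, 0.657, 0.405] pointing down, gripper open.
Joint ranges: [-2.83, 2.83], [-0.83, 2.19], [0.07, 2.5], [-1.14, 4.28], [0.01, 3], [-2.97, 2.97]. Speed limits (rad/s): [1.89, 1.89, 2.22, 3.14, 3.14, 3.14].

### API

Orientations are given as a unit quaternion [x, y, z, w].
In Python, from rig import arm gives the robot as it stands.
- The arm moves only by the tool apply_moves, never from a script. Its argument "series" is a list of rows, each a list of 5 numbers: the opening, from -1 (shut) to 1 (fully open), so that 0 is half open, then the shift along the tool's x, y, z in m, then the turn about the tool's z in rad. In form: [[hand, x, y, z, twist], ...]. A call has 1 to 8 rows; each row shifts and turns the commanded pose from where the row before left it, along the tool's axes as they then stand; what a row does not reach is not made up. A row lasts 1/8 s, in which the tool goes at most 62.5 mm and 10.7 degrees, less where a joint would pass 70% of its speed; a pose out of reach is approached as far as the arm can. A call is refused whole if a number of a shift passes 0.0625 or a number of a turn 0.188, either way. A call with a gripper value outside its range is refused whole. The fingers move at their own pace and stop on an object; "squeeze" is the grip in N (left out, the last holds). Time passes only in rows, so rows that do not move let the fingers close. It gives the time, the measured TCP pose, the force and the opening at its end, in the units of the state.
- arm.get_obs(): the state, without advancing time (a new reading comes with each control period).
- arm.grab_frame(name): name is "scene" or "top" or "wrist"; returns a dict with "image" (420x560x3 uint8, red, green, blue), "depth" (420x560 float32, m along the optical axis (not along the pixel's ray), 0 where there is no reading), "intrinsics" (3x3 intrinsics, pixels), "pose" (4x4, takes a point from camera to world coordinates). Camera axes: x right, y up, looking along -z (the intrinsics and any distortion apply to the point x, -y, -z); pixel columns grow to the right and rows downward; lengths in m; the calibration is good to about 2 mm. A picture is of the moment at which its call begins.
- arm.close_job(): hands the job in, once; it reports no verdict.
The state is a dict: "time_s": time; "joints": joint angles; "joint_vel": joint speeds; "effort": joint torques, N m; "tool_pos": TCP position; "tcp_rot": TCP orientation; "wrist_force": force on the tool from outside, world axes, zero at the start; "wrist_torque": the same for the moment, N m; "gripper_width": finger opening in m.
Only numpy, scipy, OpenCV 4.12 (cv2) and the standard library are available. Lean on these libraries where they do the work, as an engineer would, in place of code of your own. Each camera call takes 0.05 s, during which the arm holds its last target. There are 200 camera calls.

## Working session

There is one attempt and no reset: what is moved stays moved. The work goes in short steps, Python scripts to look and compute and a tool call to move; the robot and the scene stay as the last step left them, time stands still between calls to the robot, and variables do not carry over. Pictures are saved under pics/ and viewed, about 8 in all and at most 12, crops included, and the job is handed in when it is done.

Besides the shell and the picture viewer there is one more tool, called after "Emit:" as a command line: name --pt "numbers of a row" for each row, then --argument value for the rest. apply_moves: Moves the arm, as the interface text tells. Its arguments: {"type":"object","properties":{"series":{"type":"array","items":{"type":"array","items":{"type":"number"}}},"squeeze":{"type":"number"}},"required":["series"]}

```bash
ls -la; mkdir -p pics
cat > h.py <<'E'
import numpy as np, cv2
from rig import arm
def grab(n,fn=None):
    f=arm.grab_frame(n)
    if fn: cv2.imwrite('pics/'+fn,f['image'][:,:,::-1]); np.savez('pics/'+fn[:-4]+'.npz',**f)
    return f
def pts(f):
    d=f['depth'];K=f['intrinsics'];v,u=np.mgrid[:d.shape[0],:d.shape[1]]
    P=np.stack([(u-K[0,2])/K[0,0]*d,-(v-K[1,2])/K[1,1]*d,-d],-1)
    return P@f['pose'][:3,:3].T+f['pose'][:3,3]
E
python3 - <<'E'
from h import *
print(arm.get_obs()); print([a for a in dir(arm) if a[0]!='_'], arm.finger_overhang)
for n in('scene','top','wrist'):
    f=grab(n,n+'0.png');print(n,f['pose'].round(3).tolist(),f['intrinsics'].tolist())
a=[cv2.imread(f'pics/{n}0.png') for n in('scene','top')]
cv2.imwrite('pics/both.png',cv2.resize(np.vstack(a),(400,600)))
E
```

```text
total 12
drwxr-xr-x  3 agent agent 4096 Dec  4 19:41 .
drwxr-xr-x 23 root  root  4096 Dec  4 19:41 ..
drwxr-xr-x  2 agent agent 4096 Dec  4 19:41 pics
{'time_s': 0.0, 'joints': array([ 1.30023202e+00,  1.16493430e-01,  1.44230702e+00, -1.64694420e-06,
        1.58397760e+00, -3.78055532e-02]), 'joint_vel': array([ 9.09725976e-04, -4.70047162e-05,  6.82692464e-04, -1.77045512e-03,
        9.40884405e-04,  1.43377768e-03]), 'effort': array([-2.15077038e-03, -7.32002521e+01, -6.32487130e+01, -2.74931936e-04,
        6.57312339e-03,  2.35229334e-05]), 'tool_pos': array([0.1557117 , 0.65680134, 0.4039311 ]), 'tcp_rot': array([ 1.16116835e-01,  9.93235385e-01, -5.85793241e-04, -9.02097997e-05]), 'wrist_force': array([ 0.16259266, -0.64995017, -0.53888009]), 'wrist_torque': array([ 0.00752696, -0.00213052,  0.01994898]), 'gripper_width': 0.08523588345582035}
['MotionError', 'close_job', 'finger_overhang', 'get_obs', 'grab_frame'] 0.1734
scene [[-0.741, -0.464, 0.485, 1.076], [0.671, -0.523, 0.526, 0.539], [0.01, 0.715, 0.699, 0.9], [0.0, 0.0, 0.0, 1.0]] [[402.92565426748365, 0.0, 279.6367928322108], [0.0, 402.92565426748365, 208.56674245318132], [0.0, 0.0, 1.0]]
top [[0.003, 1.0, -0.018, 0.531], [-1.0, 0.003, 0.02, 0.005], [0.02, 0.018, 1.0, 1.15], [0.0, 0.0, 0.0, 1.0]] [[491.78410026153983, 0.0, 277.56360643873234], [0.0, 491.78410026153983, 205.35883800495026], [0.0, 0.0, 1.0]]
wrist [[0.229, -0.931, -0.285, 0.083], [0.973, 0.219, 0.069, 0.674], [-0.002, -0.293, 0.956, 0.374], [0.0, 0.0, 0.0, 1.0]] [[333.5070514016023, 0.0, 287.4551646009495], [0.0, 333.5070514016023, 210.184830017617], [0.0, 0.0, 1.0]]
```

View pics/scene0.png

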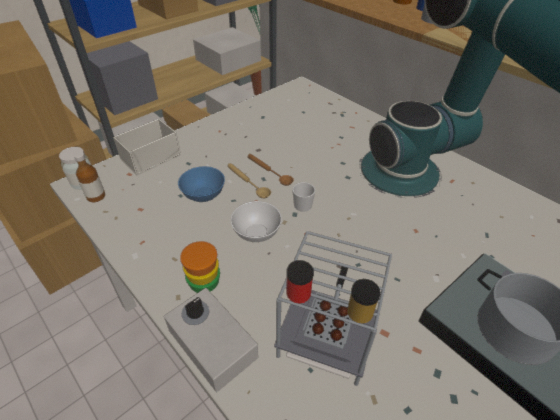

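View pics/top0.png

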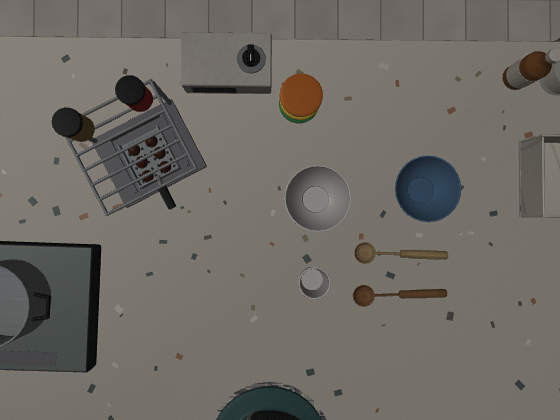

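The top view shows the stand at about (140,150) px, yawed about 28°, with its handle end at (170,205). The blue bowl is at (428,188), the white bowl at (317,198), the tiers at (300,97) and the cup at (314,283). A row has no tilt component, so I'll check how the moves act with a small shift and twist in free air.

Emit:
apply_moves --pt "1 0 0 0 0.1" --pt "1 0 0 0 0.1" --pt "1 0 0 0 0"

```text
time_s: 0.52
tool_pos: [0.1557, 0.6568, 0.4044]
tcp_rot: [0.214, 0.977, -0.0, -0.0]
wrist_force: [0.6, 0.1, -0.5]
gripper_width: 0.0853
```

Run:
```python
from h import *
o=arm.get_obs();print(o['joints'].round(3),o['tool_pos'].round(4),o['tcp_rot'].round(4))
f=dict(np.load('pics/top0.npz'));P=pts(f);im=f['image'].astype(int);hsv=cv2.cvtColor(f['image'],cv2.COLOR_RGB2HSV)
Z=P[...,2]
def rep(n,m,rng=(0,1.)):
    m=m&(Z>rng[0])&(Z<rng[1])
    k,l,s,c=cv2.connectedComponentsWithStats(m.astype('uint8'))
    for i in range(1,k):
        if s[i,4]>60:
            q=P[l==i];print(n,s[i].tolist(),c[i].round(),'mean',np.mean(q,0).round(3),'min',q.min(0).round(3),'max',q.max(0).round(3))
rep('blue',(hsv[...,0]>100)&(hsv[...,0]<120)&(hsv[...,1]>120))
R=np.zeros(Z.shape,bool);R[150:240,270:360]=1;rep('white',R&(Z>.012))
R=np.zeros(Z.shape,bool);R[260:305,290:340]=1;rep('mug',R&(Z>.012))
R=np.zeros(Z.shape,bool);R[60:130,275:330]=1;rep('tiers',R&(Z>.012))
R=np.zeros(Z.shape,bool);R[70:220,45:215]=1
rep('board',R&(abs(Z-.06)<.005));rep('rack',R&(Z>.22)&(Z<.26));rep('handle',R&(hsv[...,2]<50)&(Z<.15)&(Z>.08))
for n in[(40,50),(300,450),(20,400)]: print(P[n])
```

```text
[1.3   0.116 1.442 0.    1.584 0.162] [0.1557 0.6568 0.4044] [ 2.144e-01  9.767e-01 -2.000e-04 -0.000e+00]
white [284, 165, 67, 67, 2604] [318. 198.] mean [ 0.569 -0.109  0.037] min [ 0.494 -0.178  0.012] max [ 0.641 -0.031  0.07 ]
mug [298, 267, 33, 33, 447] [316. 285.] mean [ 0.373 -0.103  0.053] min [ 0.345 -0.133  0.012] max [ 0.416 -0.062  0.076]
tiers [279, 74, 44, 50, 1715] [300.  98.] mean [ 0.78  -0.063  0.105] min [ 0.739 -0.11   0.028] max [ 0.83  -0.019  0.121]
board [164, 99, 43, 88, 724] [185. 139.] mean [0.698 0.189 0.06 ] min [0.593 0.142 0.055] max [0.787 0.235 0.065]
board [92, 104, 71, 41, 411] [128. 124.] mean [0.73  0.315 0.06 ] min [0.684 0.24  0.055] max [0.776 0.393 0.065]
board [111, 115, 55, 37, 594] [138. 133.] mean [0.709 0.292 0.061] min [0.67  0.232 0.055] max [0.749 0.352 0.065]
board [162, 130, 11, 14, 73] [167. 136.] mean [0.703 0.228 0.06 ] min [0.688 0.217 0.055] max [0.717 0.24  0.064]
board [124, 134, 41, 29, 264] [145. 149.] mean [0.675 0.276 0.063] min [0.645 0.234 0.057] max [0.708 0.322 0.065]
board [95, 142, 18, 18, 188] [104. 150.] mean [0.6
[... 632 characters left out ...]
.065]
board [118, 181, 40, 23, 336] [135. 192.] mean [0.58  0.298 0.06 ] min [0.555 0.249 0.055] max [0.604 0.335 0.065]
board [126, 190, 33, 18, 68] [142. 199.] mean [0.565 0.282 0.06 ] min [0.546 0.247 0.055] max [0.584 0.317 0.065]
rack [65, 79, 133, 137, 2580] [132. 152.] mean [0.645 0.255 0.241] min [0.529 0.136 0.226] max [0.782 0.379 0.26 ]
rack [82, 96, 36, 20, 127] [100. 106.] mean [0.73  0.315 0.24 ] min [0.713 0.284 0.235] max [0.749 0.347 0.245]
handle [159, 186, 17, 23, 186] [167. 197.] mean [0.566 0.216 0.118] min [0.544 0.2   0.106] max [0.59  0.233 0.124]
[0.93522879 0.51304481 0.00212976]
[ 3.31009618e-01 -4.24005573e-01 -3.56175308e-04]
[ 1.2912907  -0.50925384 -0.74746535]
```

Run:
```python
from h import *
f=dict(np.load('pics/top0.npz'));P=pts(f);hsv=cv2.cvtColor(f['image'],cv2.COLOR_RGB2HSV);Z=P[...,2]
def reg(r0,r1,c0,c1):
    R=np.zeros(Z.shape,bool);R[r0:r1,c0:c1]=1;return R
print('bluehsv',hsv[188,440],P[188,428])
for n,r in(('blue',(145,232,385,475)),('white',(155,242,275,360))):
    m=reg(*r)&(Z>.052)&(Z<.066);q=P[m][:,:2].astype('float32');print(n,m.sum(),cv2.minEnclosingCircle(q),cv2.fitEllipse(q) if len(q)>5 else 0)
R=reg(70,225,45,215)
for lo,hi in((.057,.063),(.234,.245)):
    m=(R&(Z>lo)&(Z<hi)).astype('uint8')
    m=cv2.morphologyEx(m,cv2.MORPH_OPEN,np.ones((2,2),'uint8'))>0
    q=P[m][:,:2];h=(q*1000).astype('float32');print(lo,cv2.minAreaRect(h))
m=R&(hsv[...,2]<70)&(Z<.125)&(Z>.112);print('handle',m.sum(),cv2.minAreaRect((P[m][:,:2]*1000).astype('float32')),P[m].mean(0))
m=R&(Z>.08)&(Z<.092);print('wall',m.sum(),cv2.minAreaRect((P[m][:,:2]*1000).astype('float32')),P[m].mean(0))
```

```text
bluehsv [105 112  91] [ 0.59370287 -0.36999556  0.0076933 ]
blue 648 ((0.5897824168205261, -0.351747065782547), 0.07470371574163437) ((0.5896969437599182, -0.3508460223674774), (0.14186547696590424, 0.14222343266010284), 162.86666870117188)
white 651 ((0.5675714612007141, -0.10525750368833542), 0.07437825947999954) ((0.5674614906311035, -0.10514815151691437), (0.14143714308738708, 0.14204926788806915), 81.6657943725586)
0.057 ((594.8507080078125, 216.9613037109375), (372.33245849609375, 239.5782470703125), 40.569725036621094)
0.234 ((608.1702880859375, 259.8731384277344), (449.1103820800781, 286.3117370605469), 40.714534759521484)
handle 184 ((660.1378784179688, 224.28115844726562), (235.0712432861328, 29.440216064453125), 4.579651355743408) [0.5747716  0.21645981 0.11871886]
wall 396 ((671.5308837890625, 272.0606384277344), (145.97171020507812, 191.9673309326172), 26.867008209228516) [0.64940028 0.26190561 0.0840614 ]
```

Emit:
apply_moves --pt "1 -0.04 0 -0.045 -0.1" --pt "1 -0.05 0 -0.03 -0.1" --pt "1 -0.06 0 -0.02 -0.1" --pt "1 -0.06 0 -0.01 -0.1"

```text
time_s: 1.02
tool_pos: [0.3579, 0.6011, 0.5113]
tcp_rot: [0.013, 1.0, 0.001, 0.001]
wrist_force: [-0.6, 1.1, 0.1]
gripper_width: 0.0855
```

Emit:
apply_moves --pt "1 -0.045 -0.03 -0.02 -0.1" --pt "1 -0.045 -0.03 -0.02 -0.1" --pt "1 -0.05 -0.02 -0.015 -0.1" --pt "1 -0.05 0 -0.015 -0.1" --pt "1 -0.05 0 -0.01 -0.1" --pt "1 -0.05 0 0 0" --pt "1 0 0 0 0"

```text
time_s: 1.9
tool_pos: [0.6397, 0.5861, 0.5834]
tcp_rot: [-0.232, 0.973, -0.001, -0.003]
wrist_force: [0.8, -0.2, -1.0]
gripper_width: 0.0858
```

Run:
```python
from h import *
o=arm.get_obs();print(o['joints'].round(4),o['tool_pos'].round(4),o['tcp_rot'].round(4))
f=dict(np.load('pics/top0.npz'));P=pts(f);hsv=cv2.cvtColor(f['image'],cv2.COLOR_RGB2HSV);Z=P[...,2]
R=np.zeros(Z.shape,bool);R[70:220,45:210]=1
R&=(P[...,0]>.5)&(P[...,1]<.42)
for lo,hi in((.057,.063),(.234,.243)):
    m=R&(Z>lo)&(Z<hi)
    q=P[m]
    # refine: keep points with enough neighbours
    from scipy.spatial import cKDTree
    t=cKDTree(q[:,:2]);n=np.array([len(x) for x in t.query_ball_point(q[:,:2],.008)]);q=q[n>5]
    print(lo,len(q),cv2.minAreaRect((q[:,:2]*1000).astype('float32')))
m=R&(hsv[...,2]<70)&(Z<.125)&(Z>.108)&(P[...,0]<.62);q=P[m];print('handle',len(q),cv2.minAreaRect((q[:,:2]*1000).astype('float32')),q.mean(0))
m=R&(Z>.083)&(Z<.092);q=P[m];t=cKDTree(q[:,:2]);n=np.array([len(x) for x in t.query_ball_point(q[:,:2],.008)]);q=q[n>3];print('wall',len(q),cv2.minAreaRect((q[:,:2]*1000).astype('float32')))
```

```text
[ 7.1230e-01  6.3450e-01  4.9410e-01 -1.0000e-04  2.0192e+00 -1.3270e+00] [0.6397 0.5861 0.5834] [-0.2321  0.9727 -0.0015 -0.0028]
0.057 3076 ((666.1261596679688, 269.160400390625), (170.71885681152344, 200.13787841796875), 27.769399642944336)
0.234 2362 ((654.5835571289062, 262.4375915527344), (190.19589233398438, 190.55697631835938), 27.285982131958008)
handle 186 ((570.7345581054688, 219.28468322753906), (59.087799072265625, 15.850077629089355), 27.547096252441406) [0.56605917 0.21607474 0.11826773]
wall 223 ((671.5308837890625, 272.0606384277344), (145.97171020507812, 191.9673309326172), 26.867008209228516)
```

Stand: centre (0.666, 0.269), yaw 27.8°, and its fitted size of 170.7×200 matches. The scoop is about 18 mm short of the stop. The blue bowl is at (0.590, −0.351) and the white bowl at (0.567, −0.105). Rows can't tilt the tool directly, so I'll move in line with the stand and test whether pushing past the reach limit tilts it.

Emit:
apply_moves --pt "1 0.005 -0.055 0 -0.017" --pt "1 0.005 -0.055 0 0" --pt "1 0.005 -0.055 0 0" --pt "1 0.005 -0.055 0 0" --pt "1 -0.05 0 0 0" --pt "1 -0.05 0 0 0"

```text
time_s: 2.65
tool_pos: [0.7875, 0.4146, 0.5939]
tcp_rot: [-0.24, 0.971, 0.0, 0.0]
wrist_force: [0.4, 0.6, 0.8]
gripper_width: 0.0859
```

Emit:
apply_moves --pt "1 -0.05 0 0 0" --pt "1 -0.05 0 0 0" --pt "1 0 0 0 0"

```text
time_s: 3.02
tool_pos: [0.828, 0.437, 0.5644]
tcp_rot: [-0.241, 0.971, 0.003, 0.012]
wrist_force: [-0.4, 0.4, -0.2]
gripper_width: 0.0854
```

```bash
python3 -c "
from h import *
o=arm.get_obs();print(o['joints'].round(4),o['tool_pos'].round(4),o['tcp_rot'].round(4))"
```

```text
[ 4.5820e-01  9.2350e-01  7.7900e-02  1.0000e-03  2.1158e+00 -1.5981e+00] [0.828  0.437  0.5644] [-0.2406  0.9705  0.003   0.0118]
```

Emit:
apply_moves --pt "1 -0.06 0 0 0" --pt "1 -0.06 0 0 0" --pt "1 -0.06 0 0 0" --pt "1 -0.06 0 0 0"

```text
time_s: 3.52
tool_pos: [0.8726, 0.4602, 0.5036]
tcp_rot: [-0.24, 0.967, 0.02, 0.081]
wrist_force: [-0.3, -0.4, -1.4]
gripper_width: 0.0856
```

```bash
python3 -c "
from h import *
o=arm.get_obs();print(o['joints'].round(4),o['tool_pos'].round(4),o['tcp_rot'].round(4))"
```

```text
[ 0.459   0.9914  0.0741  0.0045  1.9093 -1.5955] [0.8726 0.4602 0.5036] [-0.2396  0.9673  0.02    0.0809]
```

Emit:
apply_moves --pt "1 0 0 -0.06 0" --pt "1 0 0 -0.06 0" --pt "1 0 0 -0.06 0" --pt "1 0 0 -0.06 0"

```text
time_s: 4.03
tool_pos: [0.7693, 0.4058, 0.6977]
tcp_rot: [-0.239, 0.965, 0.026, 0.107]
wrist_force: [0.7, -0.4, -0.4]
gripper_width: 0.0853
```

```bash
python3 -c "
from h import *
o=arm.get_obs();print(o['joints'].round(4),o['tool_pos'].round(4),o['tcp_rot'].round(4))"
```

```text
[ 0.4552  0.7795  0.0735  0.0073  2.0685 -1.597 ] [0.7693 0.4058 0.6977] [-0.239   0.9648  0.0263  0.1066]
```

Emit:
apply_moves --pt "1 -0.06 0 -0.04 0" --pt "1 -0.06 0 -0.04 0" --pt "1 -0.06 0 -0.04 0" --pt "1 -0.06 0 -0.04 0" --pt "1 -0.06 0 -0.04 0" --pt "1 -0.06 0 -0.04 0"

```text
time_s: 4.78
tool_pos: [0.7421, 0.3908, 0.7693]
tcp_rot: [-0.234, 0.948, 0.052, 0.21]
wrist_force: [-0.8, 0.5, 0.3]
gripper_width: 0.0856
```

```bash
python3 -c "
from h import *
o=arm.get_obs();print(o['joints'].round(4),o['tool_pos'].round(4),o['tcp_rot'].round(4), o['joints'][[1,2,4]].sum())"
```

```text
[ 0.4524  0.702   0.0732  0.0147  1.9298 -1.5943] [0.7421 0.3908 0.7693] [-0.234   0.9478  0.0521  0.2103] 2.7050401431926545
```

Emit:
apply_moves --pt "1 -0.06 0 -0.03 0" --pt "1 -0.06 0 -0.03 0" --pt "1 -0.06 0 -0.03 0" --pt "1 -0.06 0 -0.03 0"

```text
time_s: 5.28
tool_pos: [0.7221, 0.3802, 0.8164]
tcp_rot: [-0.229, 0.929, 0.07, 0.281]
wrist_force: [0.1, -0.4, 1.0]
gripper_width: 0.0855
```

```bash
cat >> h.py <<'E'
from scipy.spatial.transform import Rotation as Ro
def st():
    o=arm.get_obs();R=Ro.from_quat(o['tcp_rot']).as_matrix();p=o['tool_pos']
    z=R[:,2];y=R[:,1]
    print('t',round(o['time_s'],2),'q',o['joints'].round(3),'p',p.round(4),'grasp',(p+.155*z).round(4),'tilt',np.degrees(np.arccos(-z[2])).round(2),'az z',np.degrees(np.arctan2(z[1],z[0])).round(2),'az y',np.degrees(np.arctan2(y[1],y[0])).round(2),'yz',y[2].round(4),'w',o['gripper_width'].round(4),'F',o['wrist_force'].round(1))
    return o,R,p
C=np.array([.6661,.2692,0]);ps=np.radians(27.77);S=np.array([[np.cos(ps),-np.sin(ps),0],[np.sin(ps),np.cos(ps),0],[0,0,1]])
E
python3 -c "
from h import *
o,R,p=st();print(R.round(4))
g=p+.155*R[:,2];t=C+S@[-.111,0,.110];print('target',t, 'tool delta',R.T@(t-g),'stand frame g',S.T@(g-C))"
```

```text
Traceback (most recent call last):
  File "h.py", line 15, in st
    print('t',round(o['time_s'],2),'q',o['joints'].round(3),'p',p.round(4),'grasp',(p+.155*z).round(4),'tilt',np.degrees(np.arccos(-z[2])).round(2),'az z',np.degrees(np.arctan2(z[1],z[0])).round(2),'az y',np.degrees(np.arctan2(y[1],y[0])).round(2),'yz',y[2].round(4),'w',o['gripper_width'].round(4),'F',o['wrist_force'].round(1))
                                                                                                                                                                                                                                                                               ^^^^^^^^^^^^^^^^^^^^^^^^
AttributeError: 'float' object has no attribute 'round'
```

```bash
sed -i "s/o\['gripper_width'\].round(4)/round(o['gripper_width'],4)/" h.py
python3 -c "
from h import *
o,R,p=st();print(R.round(4))
g=p+.155*R[:,2];t=C+S@[-.111,0,.110];print('target',t, 'tool delta',R.T@(t-g),'stand frame g',S.T@(g-C))"
```

```text
t 5.28 q [ 0.451  0.652  0.073  0.02   1.829 -1.594] p [0.7221 0.3802 0.8164] grasp [0.7981 0.4202 0.6874] tilt 33.64 az z 27.79 az y 117.75 yz 0.0004 w 0.0855 F [ 0.1 -0.4  1. ]
[[-7.369e-01 -4.656e-01  4.901e-01]
 [-3.874e-01  8.850e-01  2.583e-01]
 [-5.540e-01  4.000e-04 -8.325e-01]]
target [0.56788442 0.2174825  0.11      ] tool delta [ 0.56804966 -0.07245837  0.31549938] stand frame g [0.18716097 0.07211685 0.68738175]
```

The tool is now tilted 33.6° at azimuth 27.8°, which is the attitude the grasp needs. Twisting about this tilted axis will also tip the pan, by up to about 67° at a half turn. Before planning I'll fit a simple kinematic model to check reach and joint ranges.

```bash
cat > kin.py <<'E'
import numpy as np
from scipy.optimize import least_squares
from scipy.spatial.transform import Rotation as Ro
rz=lambda a:Ro.from_euler('z',a).as_matrix(); ry=lambda a:Ro.from_euler('y',a).as_matrix()
def fk(q,L):
    h,a,b,c,d,e=L
    R=rz(q[0])@ry(q[1]);p=np.array([0,0,h])+rz(q[0])@[e,0,0]+R@[0,0,a]
    R=R@ry(q[2]);p=p+R@[d,0,b]
    R=R@rz(q[3])@ry(q[4]);p=p+R@[0,0,c]
    return p,R@rz(q[5])
lo=np.array([-2.83,-.83,.07,-1.14,.01,-2.97]);hi=np.array([2.83,2.19,2.5,4.28,3,2.97])
D=[([1.30023202,.116493,1.442307,0,1.583978,-.0378],[.1557,.6568,.4039]),([.7123,.6345,.4941,0,2.0192,-1.327],[.6397,.5861,.5834]),
([.4582,.9235,.0779,.001,2.1158,-1.5981],[.828,.437,.5644]),([.459,.9914,.0741,.0045,1.9093,-1.5955],[.8726,.4602,.5036]),
([.4552,.7795,.0735,.0073,2.0685,-1.597],[.7693,.4058,.6977]),([.4524,.702,.0732,.0147,1.9298,-1.5943],[.7421,.3908,.7693]),([.451,.652,.073,.02,1.829,-1.594],[.7221,.3802,.8164])]
fit=least_squares(lambda L:np.concatenate([fk(q,L)[0]-p for q,p in D]),[.2,.45,.45,.15,0,0])
L=fit.x
R34=np.array([[-.7369,-.4656,.4901],[-.3874,.885,.2583],[-.554,.0004,-.8325]])
def ik(p,R,q0):
    s=least_squares(lambda q:np.concatenate([fk(q,L)[0]-p,.3*(R.T@fk(q,L)[1]-np.eye(3)).ravel()]),np.clip(q0,lo+.01,hi-.01),bounds=(lo,hi))
    return s.x,np.sqrt(2*s.cost)
E
python3 - <<'E'
from kin import *
from h import C,S
print(L.round(4),np.abs(fit.fun).max()); print(fk(D[-1][0],L)[1].round(3))
q=np.array(D[-1][0])
def chk(n,g,tw=0):
    global q
    R=R34@rz(tw);q,e=ik(np.array(g)-.155*R[:,2],R,q);print(n,np.round(g,3),tw,q.round(2),round(e,5))
for s in([.187,.072,.687],[-.1,.03,.6],[-.28,0,.45],[-.22,0,.25],[-.111,0,.11],[-.16,0,.13],[-.21,0,.14],[-.25,0,.14],[-.28,0,.14],[-.21,-.16,.14],[-.21,-.3,.16]): chk('st'+str(s),C+S@s)
for w in([.52,-.1,.3],[.5,-.2,.3]): chk('w',w)
B=np.array([.590,-.351,.09]); lip=np.array([.1525,0,-.047])
R0=S  # scoop orientation at tw=0
for tw in(0,.5,1,1.5,2,2.5,2.9,3.1):
    Rt=R34@rz(tw); Rs=Rt@R34.T@S
    chk('pour',B-Rs@lip,tw); print('   slope x',np.degrees(np.arcsin(Rs[2,0])).round(),'y',np.degrees(np.arcsin(Rs[2,1])).round())
E
```

```text
[ 0.1349  0.465   0.6248  0.1293  0.0706 -0.004 ] 0.024845117460464
[[ 0.466 -0.736  0.49 ]
 [-0.885 -0.388  0.259]
 [-0.    -0.555 -0.832]]
st[0.187, 0.072, 0.687] [0.798 0.42  0.687] 0 [0.48 0.63 0.11 0.   1.81 0.  ] 2e-05
st[-0.1, 0.03, 0.6] [0.564 0.249 0.6  ] 0 [ 0.39 -0.25  1.29  0.05  1.51 -0.08] 2e-05
st[-0.28, 0, 0.45] [0.418 0.139 0.45 ] 0 [ 0.23 -0.72  1.85  0.14  1.44 -0.23] 2e-05
st[-0.22, 0, 0.25] [0.471 0.167 0.25 ] 0 [ 0.27 -0.64  2.13  0.13  1.08 -0.24] 2e-05
st[-0.111, 0, 0.11] [0.568 0.217 0.11 ] 0 [ 0.32 -0.28  2.12  0.13  0.72 -0.23] 2e-05
st[-0.16, 0, 0.13] [0.525 0.195 0.13 ] 0 [ 0.3  -0.42  2.19  0.14  0.8  -0.25] 2e-05
st[-0.21, 0, 0.14] [0.48  0.171 0.14 ] 0 [ 0.28 -0.57  2.27  0.15  0.87 -0.27] 2e-05
st[-0.25, 0, 0.14] [0.445 0.153 0.14 ] 0 [ 0.25 -0.7   2.34  0.16  0.93 -0.29] 2e-05
st[-0.28, 0, 0.14] [0.418 0.139 0.14 ] 0 [ 0.23 -0.8   2.39  0.17  0.99 -0.31] 2e-05
st[-0.21, -0.16, 0.14] [0.555 0.03  0.14 ] 0 [-0.1  -0.39  2.15  0.4   0.92 -0.76] 2e-05
st[-0.21, -0.3, 0.16] [ 0.62  -0.094  0.16 ] 0 [-0.34 -0.18  1.96  0.5   1.   -1.02] 2e-05
w [ 0.52 -0.1
[... 208 characters left out ...]
 y -0.0
pour [ 0.442 -0.374  0.144] 0.5 [-0.98 -0.1   1.91  0.61  1.31 -1.12] 2e-05
   slope x -3.0 y 15.0
pour [ 0.45  -0.329  0.163] 1 [-0.91 -0.19  1.96  0.6   1.31 -0.54] 2e-05
   slope x -12.0 y 28.0
pour [ 0.477 -0.297  0.189] 1.5 [-0.83 -0.22  1.94  0.59  1.31  0.06] 2e-05
   slope x -25.0 y 34.0
pour [ 0.518 -0.285  0.216] 2 [-0.76 -0.19  1.87  0.58  1.3   0.64] 2e-05
   slope x -41.0 y 30.0
pour [ 0.561 -0.298  0.238] 2.5 [-0.72 -0.11  1.76  0.57  1.3   1.19] 2e-05
   slope x -56.0 y 19.0
pour [ 0.59  -0.324  0.247] 2.9 [-0.72 -0.03  1.67  0.57  1.31  1.6 ] 2e-05
   slope x -65.0 y 8.0
pour [ 0.602 -0.34   0.249] 3.1 [-0.73  0.01  1.63  0.57  1.32  1.79] 2e-05
   slope x -67.0 y 1.0
```

Emit:
apply_moves --pt "1 0.053 -0.009 0 0" --pt "1 0.053 -0.009 0 0" --pt "1 0.053 -0.009 0 0" --pt "1 0.053 -0.009 0 0" --pt "1 0.053 -0.009 0 0" --pt "1 0.053 -0.009 0 0" --pt "1 0.053 -0.009 0 0" --pt "1 0.053 -0.009 0 0"

```text
time_s: 6.28
tool_pos: [0.4987, 0.1946, 0.6336]
tcp_rot: [-0.23, 0.929, 0.069, 0.281]
wrist_force: [0.1, 0.3, 0.3]
gripper_width: 0.0852
```

```bash
cat > s.py <<'E'
from h import *
import sys
o,R,p=st();g=p+.155*R[:,2];print('stand g',(S.T@(g-C)).round(4))
if len(sys.argv)>3:
    t=np.array([float(a) for a in sys.argv[1:4]]);print('delta tool',(R.T@(C+S@t-g)).round(4))
E
python3 s.py -.166 0 .193
```

```text
t 6.28 q [ 0.303 -0.3    1.492  0.102  1.371 -1.744] p [0.4987 0.1946 0.6336] grasp [0.5746 0.2346 0.5046] tilt 33.62 az z 27.77 az y 117.8 yz -0.0003 w 0.0852 F [0.1 0.3 0.3]
stand g [-0.0971  0.012   0.5046]
delta tool [ 0.2299 -0.0118  0.2213]
```

Emit:
apply_moves --pt "1 0.046 -0.003 0.01 0" --pt "1 0.046 -0.003 0.02 0" --pt "1 0.046 -0.003 0.03 0" --pt "1 0.046 -0.003 0.04 0" --pt "1 0.04 0 0.05 0" --pt "1 0.006 0 0.05 0" --pt "1 0 0 0.02 0" --pt "1 0 0 0 0"

```text
time_s: 7.28
tool_pos: [0.4439, 0.1523, 0.3243]
tcp_rot: [-0.23, 0.93, 0.069, 0.279]
wrist_force: [0.1, -0.2, 0.0]
gripper_width: 0.0851
```

```bash
python3 s.py -.111 0 .11
python3 - <<'E'
from h import *
a=grab('scene','s1.png')['image'];b=grab('wrist','w1.png')['image']
cv2.imwrite('pics/m1.png',np.hstack([a[150:420,200:480],b[100:400,80:480][:270]])[:,:,::-1])
E
```

```text
t 7.28 q [ 0.243 -0.468  2.112  0.165  0.934 -1.873] p [0.4439 0.1523 0.3243] grasp [0.5194 0.1922 0.1949] tilt 33.43 az z 27.84 az y 117.8 yz 0.0004 w 0.0851 F [ 0.1 -0.2  0. ]
stand g [-0.1657  0.0002  0.1949]
delta tool [ 0.0012 -0.0002  0.101 ]
```

View pics/m1.png

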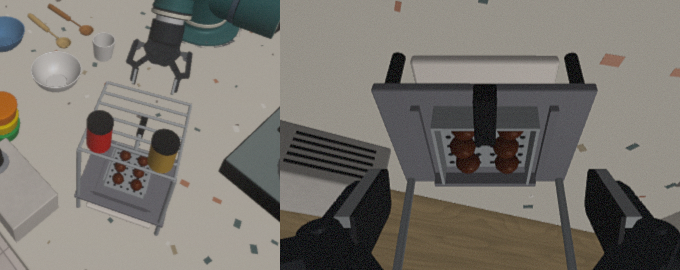

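The wrist view shows the black handle at column 485, midway between the fingers, with six chestnuts in the pan. I'll approach along the tool axis and grip.

Emit:
apply_moves --pt "1 0 0 0.03 0" --pt "1 0 0 0.03 0" --pt "1 0 0 0.025 0" --pt "1 0.001 0 0.016 0" --pt "1 0 0 0 0"

```text
time_s: 8.0
tool_pos: [0.4926, 0.1778, 0.2405]
tcp_rot: [-0.23, 0.93, 0.069, 0.28]
wrist_force: [0.5, 0.5, 0.4]
gripper_width: 0.0853
```

```bash
python3 s.py -.111 0 .11
```

```text
t 8.0 q [ 0.272 -0.255  2.098  0.176  0.733 -1.881] p [0.4926 0.1778 0.2405] grasp [0.5682 0.2177 0.1112] tilt 33.48 az z 27.81 az y 117.8 yz 0.0001 w 0.0853 F [0.5 0.5 0.4]
stand g [-0.1106  0.      0.1112]
delta tool [ 0.001  -0.      0.0008]
```

Emit:
apply_moves --pt "-0.4 0 0 0 0" --pt "-1 0 0 0 0" --pt "-1 0 0 0 0" --pt "-1 0 0 0 0" --pt "-1 0 0 0 0" --pt "-1 0 0 0 0" --squeeze 90

```text
time_s: 8.75
tool_pos: [0.4926, 0.1778, 0.241]
tcp_rot: [-0.23, 0.929, 0.069, 0.28]
wrist_force: [-3.1, -2.2, 6.5]
gripper_width: 0.0149
```

```bash
python3 s.py -.111 0 .11
```

```text
t 8.75 q [ 0.272 -0.256  2.098  0.176  0.732 -1.881] p [0.4926 0.1778 0.241 ] grasp [0.5684 0.2177 0.1118] tilt 33.55 az z 27.77 az y 117.8 yz -0.0003 w 0.0149 F [-3.1 -2.2  6.5]
stand g [-0.1104 -0.      0.1118]
delta tool [0.0015 0.     0.0012]
```

Emit:
apply_moves --pt "-1 -0.002 0 -0.003 0" --pt "-1 -0.004 0 -0.006 0" --pt "-1 -0.004 0 -0.006 0" --pt "-1 -0.002 0 -0.003 0" --pt "-1 0 0 0 0"

```text
time_s: 9.38
tool_pos: [0.4926, 0.1779, 0.2624]
tcp_rot: [-0.23, 0.929, 0.069, 0.28]
wrist_force: [-0.0, -0.2, -2.8]
gripper_width: 0.0145
```

```bash
cat > lv.py <<'E'
from h import *
# plane of scoop pan from the top camera: pts at wall tops, in the stand frame
o,R,p=st();f=grab('top','lv%d.png'%int(100*o['time_s']));P=pts(f);hsv=cv2.cvtColor(f['image'],cv2.COLOR_RGB2HSV)
g=p+.155*R[:,2];Q=(P-g)@S   # relative to grip, stand axes
print('stand g',(S.T@(g-C)).round(4))
for n,(a,b,c,d) in dict(left=(.06,.145,.043,.05),right=(.06,.145,-.05,-.043)).items():
    m=(Q[...,0]>a)&(Q[...,0]<b)&(Q[...,1]>c)&(Q[...,1]<d)&(abs(Q[...,2]+.024)<.02)
    q=Q[m];
    if len(q)>5: print(n,len(q),'slope deg',np.degrees(np.arctan(np.polyfit(q[:,0],q[:,2],1)[0])).round(1),'z',np.median(q[:,2]).round(4))
m=(Q[...,0]>.06)&(Q[...,0]<.145)&(abs(Q[...,1])<.04)&(Q[...,2]<-.03)&(Q[...,2]>-.06)&(hsv[...,1]<70);q=Q[m]
if len(q)>5: print('floor',len(q),'slope',np.degrees(np.arctan(np.polyfit(q[:,0],q[:,2],1)[0])).round(1),np.median(q[:,2]).round(4))
E
python3 lv.py
```

```text
t 9.38 q [ 0.272 -0.278  2.078  0.168  0.774 -1.87 ] p [0.4926 0.1779 0.2624] grasp [0.5684 0.2178 0.1332] tilt 33.53 az z 27.79 az y 117.79 yz -0.0001 w 0.0145 F [-0.  -0.2 -2.8]
stand g [-0.1104  0.      0.1332]
left 87 slope deg 0.2 z -0.0293
right 70 slope deg -0.0 z -0.0275
floor 712 slope -0.2 -0.049
```

The scoop is lifted 21 mm and level, with a pan slope of about 0°. Next I'll draw it back and sideways out from under the rack.

Emit:
apply_moves --pt "-1 0.008 0 -0.0053 0" --pt "-1 0.016 0 -0.0107 0" --pt "-1 0.02 0 -0.0133 0" --pt "-1 0.02 -0.008 -0.0133 0" --pt "-1 0.012 -0.016 -0.008 0" --pt "-1 0.007 -0.024 -0.0047 0" --pt "-1 0 -0.03 0 0" --pt "-1 0 -0.03 0 0"

```text
time_s: 10.42
tool_pos: [0.4544, 0.0349, 0.2623]
tcp_rot: [-0.23, 0.929, 0.069, 0.28]
wrist_force: [-0.5, 0.1, -4.0]
gripper_width: 0.0147
```

Emit:
apply_moves --pt "-1 0 -0.03 0 0" --pt "-1 0 -0.025 0 0" --pt "-1 -0.004 -0.018 -0.006 0" --pt "-1 -0.008 -0.008 -0.013 0" --pt "-1 -0.014 0 -0.02 0" --pt "-1 -0.014 0 -0.02 0" --pt "-1 -0.01 0 -0.016 0" --pt "-1 -0.005 0 -0.008 0"

```text
time_s: 11.42
tool_pos: [0.4924, -0.0356, 0.3636]
tcp_rot: [-0.23, 0.929, 0.069, 0.281]
wrist_force: [-0.7, -0.1, -3.1]
gripper_width: 0.0147
```

```bash
python3 lv.py
python3 - <<'E'
from h import *
a=grab('wrist','w2.png')
E
```

```text
t 11.43 q [-0.207 -0.397  2.     0.406  1.101 -2.368] p [ 0.4924 -0.0356  0.3636] grasp [0.5682 0.0043 0.2345] tilt 33.58 az z 27.72 az y 117.82 yz -0.0011 w 0.0147 F [-0.7 -0.1 -3.1]
stand g [-0.21   -0.1888  0.2345]
left 77 slope deg -0.2 z -0.0269
right 68 slope deg -2.0 z -0.0269
floor 1009 slope -0.5 -0.0492
```

View pics/w2.png

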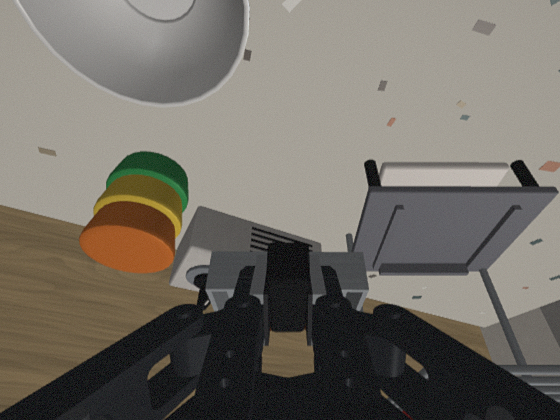

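The scoop is held level and is clear of the rack. The tiers, white bowl and empty stand are undisturbed. Next I'll compute the transit and pour rows.

```bash
cat > plan.py <<'E'
from h import *
from kin import fk,ik,rz
def rows(R,g,way,hand=-1):
    """way: list of (grasp target world, twist incr); returns rounded rows"""
    out=[];q=None
    for t,dw in way:
        d=np.round(R.T@((np.asarray(t)-.155*(R@rz(dw))[:,2])-(g-.155*R[:,2])),3)
        g=g-.155*R[:,2]+R@d; R=R@rz(dw); g=g+.155*R[:,2]; out.append([hand,*[float(v) for v in d],round(dw,3)])
    for i in range(0,len(out),8): print(out[i:i+8])
    return R,g
sm=lambda n:(lambda s:s*s*(3-2*s))(np.arange(1,n+1)/n)
LIP=np.array([.1525,0,-.049])
def exitp(tw): return np.array([.1525,-.03*np.sin(tw),-.049])
E
python3 - <<'E'
from plan import *
o,R,p=st();g=p+.155*R[:,2];R0=R.copy();M=R0.T@S   # scoop in tool
for tw in(1,2,2.9): print(tw,(R0@rz(tw)@M)[2].round(2))
B=np.array([.590,-.351,0]);
def G(tw,z,back=.015):
    Rs=R0@rz(tw)@M; h=Rs[:,0]*[1,1,0];h=h/np.linalg.norm(h)
    sg=-np.sign(Rs[2,1]) if abs(Rs[2,1])>.02 else 0
    ex=np.array([.1525,sg*.03*abs(np.sin(tw)),-.049]);b=back*np.clip((3-tw)/1,0,1)
    return B+[0,0,z]-b*h-Rs@ex
g1=G(.5,.17);print('pre',g1)
way=[];tw=0;s0=0
for s in sm(20): 
    way.append((g+(g1-g)*s,round(.5*(s-s0),3)));s0=s
R1,gg=rows(R,g,way);print(gg)
# pour clearance
pts_=np.array([[.1525,y,z] for y in(-.048,.048) for z in(-.052,-.026)]+[[.0475,y,-.052] for y in(-.048,.048)])
for tw in np.arange(.5,3,.3):
    Rs=R0@rz(tw)@M;w=G(tw,.10)+pts_@Rs.T;print(tw.round(1),'min z',w[:,2].min().round(3),'r at lip',np.linalg.norm((w-B)[:4,:2],axis=1).round(3),'z',w[:4,2].round(3))
E
```

```text
t 11.53 q [-0.207 -0.397  2.     0.407  1.101 -2.369] p [ 0.4925 -0.0357  0.363 ] grasp [0.5683 0.0042 0.2338] tilt 33.57 az z 27.74 az y 117.81 yz -0.0008 w 0.0146 F [ 0.5 -0.5 -3. ]
1 [-0.21  0.47  0.86]
2 [-0.65  0.5   0.57]
2.9 [-0.91  0.13  0.4 ]
pre [ 0.42598995 -0.36214017  0.2295591 ]
[[-1, 0.002, -0.002, -0.001, np.float64(0.004)], [-1, 0.005, -0.005, -0.003, np.float64(0.01)], [-1, 0.008, -0.009, -0.006, np.float64(0.016)], [-1, 0.01, -0.011, -0.007, np.float64(0.022)], [-1, 0.013, -0.014, -0.008, np.float64(0.026)], [-1, 0.013, -0.017, -0.01, np.float64(0.03)], [-1, 0.015, -0.019, -0.01, np.float64(0.033)], [-1, 0.015, -0.02, -0.011, np.float64(0.035)]]
[[-1, 0.015, -0.022, -0.012, np.float64(0.037)], [-1, 0.014, -0.022, -0.012, np.float64(0.037)], [-1, 0.013, -0.024, -0.012, np.float64(0.037)], [-1, 0.012, -0.023, -0.012, np.float64(0.037)], [-1, 0.011, -0.023, -0.011, np.float64(0.035)], [-1, 0.01, -0.021, -0.011, np.float64(0.033)], [-1, 0.007, -0.02, -0.009, np.float64(0.03)], [-1, 0.007, -0.018, -0.009, np.float64(0.026)]]
[[-1, 0.005, -0.015, -0.007, np.float64(0.022
[... 195 characters left out ...]
0.088 r at lip [0.035 0.041 0.063 0.056] z [0.088 0.113 0.114 0.139]
0.8 min z 0.087 r at lip [0.029 0.036 0.066 0.055] z [0.087 0.11  0.125 0.148]
1.1 min z 0.087 r at lip [0.025 0.033 0.066 0.053] z [0.087 0.109 0.134 0.156]
1.4 min z 0.088 r at lip [0.024 0.031 0.064 0.05 ] z [0.088 0.107 0.14  0.159]
1.7 min z 0.088 r at lip [0.025 0.031 0.062 0.049] z [0.088 0.105 0.141 0.158]
2.0 min z 0.088 r at lip [0.029 0.033 0.06  0.05 ] z [0.088 0.103 0.136 0.151]
2.3 min z 0.088 r at lip [0.031 0.036 0.06  0.054] z [0.088 0.101 0.128 0.14 ]
2.6 min z 0.089 r at lip [0.035 0.04  0.059 0.057] z [0.089 0.101 0.117 0.128]
2.9 min z 0.093 r at lip [0.041 0.046 0.055 0.057] z [0.093 0.104 0.106 0.116]
```

Emit:
apply_moves --pt "-1 0.002 -0.002 -0.001 0.004" --pt "-1 0.005 -0.005 -0.003 0.01" --pt "-1 0.008 -0.009 -0.006 0.016" --pt "-1 0.01 -0.011 -0.007 0.022" --pt "-1 0.013 -0.014 -0.008 0.026" --pt "-1 0.013 -0.017 -0.01 0.03" --pt "-1 0.015 -0.019 -0.01 0.033" --pt "-1 0.015 -0.02 -0.011 0.035"

```text
time_s: 12.52
tool_pos: [0.4417, -0.1662, 0.3599]
tcp_rot: [-0.146, 0.946, 0.094, 0.273]
wrist_force: [-0.8, 0.3, -3.6]
gripper_width: 0.0146
```

Emit:
apply_moves --pt "-1 0.015 -0.022 -0.012 0.037" --pt "-1 0.014 -0.022 -0.012 0.037" --pt "-1 0.013 -0.024 -0.012 0.037" --pt "-1 0.012 -0.023 -0.012 0.037" --pt "-1 0.011 -0.023 -0.011 0.035" --pt "-1 0.01 -0.021 -0.011 0.033" --pt "-1 0.007 -0.02 -0.009 0.03" --pt "-1 0.007 -0.018 -0.009 0.026"

```text
time_s: 13.52
tool_pos: [0.3637, -0.3656, 0.3583]
tcp_rot: [-0.017, 0.957, 0.13, 0.258]
wrist_force: [-0.1, 0.1, -5.1]
gripper_width: 0.0145
```

Emit:
apply_moves --pt "-1 0.005 -0.015 -0.007 0.022" --pt "-1 0.003 -0.011 -0.005 0.016" --pt "-1 0.002 -0.007 -0.003 0.01" --pt "-1 0.001 -0.003 -0.001 0.004"

```text
time_s: 14.02
tool_pos: [0.3504, -0.4027, 0.3573]
tcp_rot: [0.007, 0.958, 0.136, 0.254]
wrist_force: [0.3, 0.5, -3.6]
gripper_width: 0.0145
```

```bash
cat > pour.py <<'E'
from plan import *
o,R,p=st();g=p+.155*R[:,2]
R0=np.array([[-.7369,-.4656,.4901],[-.3874,.885,.2583],[-.554,.0004,-.8325]]);M=R0.T@S
tw0=Ro.from_matrix(R0.T@R).as_rotvec();print('tw',tw0.round(3))
B=np.array([.590,-.351,0]);A=R@rz(-tw0[2])
def G(tw,z,back=.015):
    Rs=A@rz(tw)@M; h=Rs[:,0]*[1,1,0];h=h/np.linalg.norm(h)
    sg=-1
    ex=np.array([.1525,sg*.03*abs(np.sin(tw)),-.049]);b=back*np.clip((3-tw)/1,0,1)
    return B+[0,0,z]-b*h-Rs@ex
tw=tw0[2];way=[]
for s in sm(6): way.append((g+(G(tw,.10)-g)*s,0.))
for d in [.1]*3+[.12]*18:
    tw+=d;way.append((G(tw,.10),d))
print('end tw',tw);rows(R,g,way)
E
python3 pour.py
python3 - <<'E'
from h import *
grab('top','t3.png')
cv2.imwrite('pics/t3c.png',cv2.resize(cv2.imread('pics/t3.png')[100:300,250:530],None,fx=1.8,fy=1.8))
E
```

```text
t 14.03 q [-1.023 -0.194  1.851  0.587  1.465 -2.637] p [ 0.3504 -0.4027  0.3573] grasp [ 0.426  -0.3628  0.2281] tilt 33.51 az z 27.81 az y 93.3 yz 0.2649 w 0.0145 F [ 0.3  0.5 -3.6]
tw [0.    0.002 0.499]
end tw 2.9593750526459606
[[-1, 0.002, -0.001, 0.004, 0.0], [-1, 0.007, -0.004, 0.011, 0.0], [-1, 0.007, -0.004, 0.014, 0.0], [-1, 0.008, -0.004, 0.013, 0.0], [-1, 0.007, -0.003, 0.011, 0.0], [-1, 0.002, -0.002, 0.004, 0.0], [-1, -0.002, 0.014, 0.0, 0.1], [-1, -0.002, 0.013, 0.001, 0.1]]
[[-1, -0.003, 0.014, -0.0, 0.1], [-1, -0.003, 0.015, 0.0, 0.12], [-1, -0.004, 0.015, 0.001, 0.12], [-1, -0.003, 0.014, 0.001, 0.12], [-1, -0.004, 0.015, 0.0, 0.12], [-1, -0.004, 0.013, 0.001, 0.12], [-1, -0.004, 0.013, 0.0, 0.12], [-1, -0.004, 0.013, 0.001, 0.12]]
[[-1, -0.004, 0.013, 0.001, 0.12], [-1, -0.003, 0.011, 0.001, 0.12], [-1, -0.004, 0.012, 0.0, 0.12], [-1, -0.005, 0.012, 0.001, 0.12], [-1, -0.004, 0.011, 0.001, 0.12], [-1, -0.005, 0.012, 0.0, 0.12], [-1, -0.004, 0.01, 0.0, 0.12], [-1, -0.004, 0.011, 0.0, 0.12]]
[[-1, -0.003, 0.01, 0.0, 0.12], [-1, -0.004, 0.01, -0.0, 0.12], [-1, -0.002, 0.009, -0.001, 0.12]]
```

View pics/t3c.png

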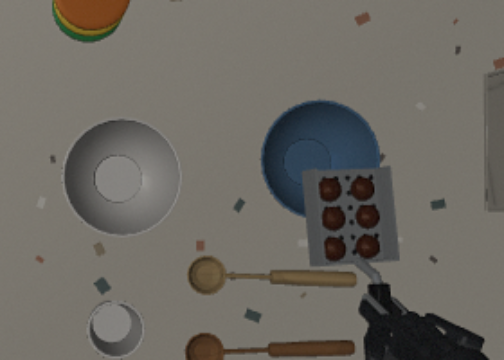

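All six nuts are in the pan at about (350,215) in the crop, with the lip over the bowl. I'll lower it and pour.

Emit:
apply_moves --pt "-1 0.002 -0.001 0.004 0" --pt "-1 0.007 -0.004 0.011 0" --pt "-1 0.007 -0.004 0.014 0" --pt "-1 0.008 -0.004 0.013 0" --pt "-1 0.007 -0.003 0.011 0" --pt "-1 0.002 -0.002 0.004 0" --pt "-1 -0.002 0.014 0 0.1" --pt "-1 -0.002 0.013 0.001 0.1"

```text
time_s: 15.08
tool_pos: [0.3541, -0.3767, 0.2981]
tcp_rot: [0.104, 0.952, 0.161, 0.239]
wrist_force: [0.4, 0.1, -3.1]
gripper_width: 0.0146
```

Emit:
apply_moves --pt "-1 -0.003 0.014 0 0.1" --pt "-1 -0.003 0.015 0 0.12" --pt "-1 -0.004 0.015 0.001 0.12" --pt "-1 -0.003 0.014 0.001 0.12" --pt "-1 -0.004 0.015 0 0.12" --pt "-1 -0.004 0.013 0.001 0.12" --pt "-1 -0.004 0.013 0 0.12" --pt "-1 -0.004 0.013 0.001 0.12"

```text
time_s: 16.08
tool_pos: [0.4244, -0.312, 0.3547]
tcp_rot: [0.524, 0.801, 0.252, 0.14]
wrist_force: [-0.2, -0.1, -2.6]
gripper_width: 0.0145
```

Run:
```python
from h import *
o,R,p=st()
a=grab('top','t4.png')['image'][100:300,300:530];b=grab('scene','s4.png')['image'][120:320,140:370]
cv2.imwrite('pics/m4.png',cv2.resize(np.hstack([a,b]),None,fx=1.7,fy=1.7)[:,:,::-1])
```

```text
t 16.07 q [-0.8   -0.242  1.895  0.575  1.345 -1.303] p [ 0.4244 -0.312   0.3547] grasp [ 0.5002 -0.2721  0.2255] tilt 33.54 az z 27.75 az y 22.79 yz 0.551 w 0.0145 F [-0.2 -0.1 -2.6]
```

View pics/m4.png

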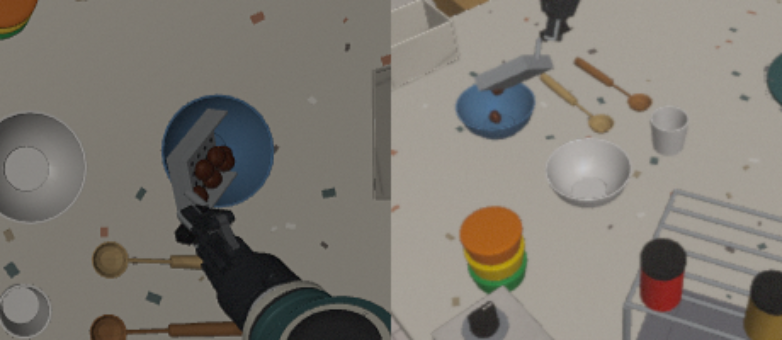

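The nuts have gathered at the low front corner (210,165) and are dropping into the bowl. I'll continue the pour.

Emit:
apply_moves --pt "-1 -0.004 0.013 0.001 0.12" --pt "-1 -0.003 0.011 0.001 0.12" --pt "-1 -0.004 0.012 0 0.12" --pt "-1 -0.005 0.012 0.001 0.12" --pt "-1 -0.004 0.011 0.001 0.12" --pt "-1 -0.005 0.012 0 0.12" --pt "-1 -0.004 0.01 0 0.12" --pt "-1 -0.004 0.011 0 0.12"

```text
time_s: 17.18
tool_pos: [0.5046, -0.3475, 0.3857]
tcp_rot: [0.834, 0.47, 0.288, 0.008]
wrist_force: [-0.6, 0.3, -3.0]
gripper_width: 0.0143
```

Emit:
apply_moves --pt "-1 -0.003 0.01 0 0.12" --pt "-1 -0.004 0.01 0 0.12" --pt "-1 -0.002 0.009 -0.001 0.12" --pt "-1 0 0 0 0" --pt "-1 0 0 0 0" --pt "-1 0 0 0 0"

```text
time_s: 17.92
tool_pos: [0.5208, -0.3722, 0.3886]
tcp_rot: [0.904, 0.314, 0.285, -0.043]
wrist_force: [-0.4, -0.1, -2.4]
gripper_width: 0.0144
```

Run:
```python
from h import *
o,R,p=st()
a=grab('top','t5.png')['image'][100:300,300:530];b=grab('scene','s5.png')['image'][120:320,140:370]
cv2.imwrite('pics/m5.png',cv2.resize(np.hstack([a,b]),None,fx=1.7,fy=1.7)[:,:,::-1])
```

```text
t 17.93 q [-0.756 -0.005  1.624  0.565  1.349  0.068] p [ 0.5208 -0.3722  0.3886] grasp [ 0.5965 -0.3323  0.2594] tilt 33.51 az z 27.8 az y -53.39 yz 0.1009 w 0.0144 F [-0.4 -0.1 -2.4]
```

View pics/m5.png

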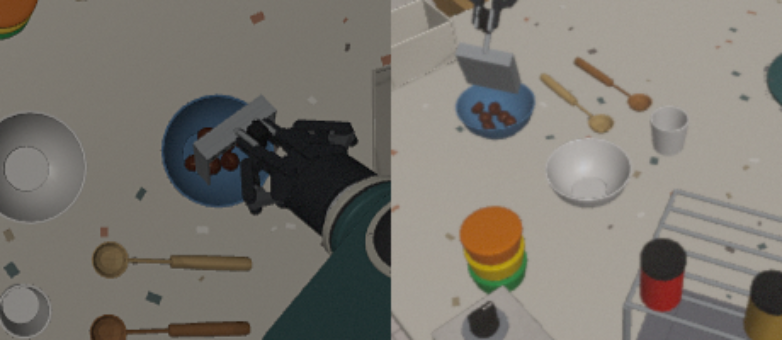

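The front view shows the nuts lying in the bowl and an empty pan. I'll raise the scoop and carry it back while untwisting.

Run:
```python
from plan import *
from kin import R34
o,R,p=st();g=p+.155*R[:,2]
tw=Ro.from_matrix(R34.T@R).as_rotvec();print(tw)
up=g+[0,0,.09];end=C+S@[-.23,-.20,.22]
way=[(g+(up-g)*s,0.) for s in sm(4)]
n=21;s0=0
for k,s in enumerate(sm(n)): way.append((up+(end-up)*s,round(-tw[2]/n,3) if k<n-1 else round(-tw[2]-(n-1)*round(tw[2]/n,3)*1,3)))
rows(R,g,way)
```

```text
t 18.02 q [-0.756 -0.004  1.624  0.565  1.35   0.069] p [ 0.5208 -0.3722  0.3887] grasp [ 0.5965 -0.3323  0.2595] tilt 33.51 az z 27.79 az y -53.43 yz 0.1005 w 0.0148 F [ 0.6 -0.8 -2.9]
[3.33664928e-03 3.66654418e-04 2.95765713e+00]
[[-1, 0.008, 0.001, -0.012, 0.0], [-1, 0.016, 0.004, -0.026, 0.0], [-1, 0.017, 0.003, -0.025, 0.0], [-1, 0.008, 0.001, -0.012, 0.0], [-1, 0.0, -0.002, 0.001, np.float64(-0.141)], [-1, 0.003, -0.005, 0.003, np.float64(-0.141)], [-1, 0.004, -0.008, 0.005, np.float64(-0.141)], [-1, 0.008, -0.009, 0.007, np.float64(-0.141)]]
[[-1, 0.01, -0.01, 0.008, np.float64(-0.141)], [-1, 0.014, -0.009, 0.01, np.float64(-0.141)], [-1, 0.016, -0.009, 0.01, np.float64(-0.141)], [-1, 0.019, -0.006, 0.011, np.float64(-0.141)], [-1, 0.02, -0.004, 0.012, np.float64(-0.141)], [-1, 0.021, -0.001, 0.012, np.float64(-0.141)], [-1, 0.022, 0.002, 0.012, np.float64(-0.141)], [-1, 0.02, 0.005, 0.012, np.float64(-0.141)]]
[[-1, 0.02, 0.008, 0.012, np.float64(-0.141)], [-1, 0.017, 0.009, 0.011, np.float64(-0.141)], [-1, 0.014, 0.012, 0.01, np.float64(-0.141)], [-1, 0.012, 0.012, 0.009, np.float64(-0.141)], [-1, 0.008, 0.011, 0.009, np.float64(-0.141)], [-1, 0.006, 0.011, 0.006, np.float64(-0.141)], [-1, 0.003, 0.008, 0.005, np.float64(-0.141)], [-1, 0.001, 0.006, 0.004, np.float64(-0.141)]]
[[-1, 0.0, 0.002, 0.001, np.float64(-5.778)]]
```

Emit:
apply_moves --pt "-1 0.008 0.001 -0.012 0" --pt "-1 0.016 0.004 -0.026 0" --pt "-1 0.017 0.003 -0.025 0" --pt "-1 0.008 0.001 -0.012 0" --pt "-1 0 -0.002 0.001 -0.141" --pt "-1 0.003 -0.005 0.003 -0.141" --pt "-1 0.004 -0.008 0.005 -0.141" --pt "-1 0.008 -0.009 0.007 -0.141"

```text
time_s: 19.02
tool_pos: [0.5172, -0.3419, 0.4662]
tcp_rot: [0.781, 0.555, 0.286, 0.038]
wrist_force: [1.4, 0.1, -3.0]
gripper_width: 0.0146
```

Emit:
apply_moves --pt "-1 0.01 -0.01 0.008 -0.141" --pt "-1 0.014 -0.009 0.01 -0.141" --pt "-1 0.016 -0.009 0.01 -0.141" --pt "-1 0.019 -0.006 0.011 -0.141" --pt "-1 0.02 -0.004 0.012 -0.141" --pt "-1 0.021 -0.001 0.012 -0.141" --pt "-1 0.022 0.002 0.012 -0.141" --pt "-1 0.02 0.005 0.012 -0.141"

```text
time_s: 20.02
tool_pos: [0.4964, -0.1794, 0.3997]
tcp_rot: [0.363, 0.886, 0.221, 0.185]
wrist_force: [0.5, 0.9, -1.9]
gripper_width: 0.0142
```

Emit:
apply_moves --pt "-1 0.02 0.008 0.012 -0.141" --pt "-1 0.017 0.009 0.011 -0.141" --pt "-1 0.014 0.012 0.01 -0.141" --pt "-1 0.012 0.012 0.009 -0.141" --pt "-1 0.008 0.011 0.009 -0.141" --pt "-1 0.006 0.011 0.006 -0.141" --pt "-1 0.003 0.008 0.005 -0.141" --pt "-1 0.001 0.006 0.004 -0.141"

```text
time_s: 21.02
tool_pos: [0.4809, -0.0562, 0.3497]
tcp_rot: [-0.167, 0.943, 0.088, 0.274]
wrist_force: [0.2, 0.6, -2.2]
gripper_width: 0.0144
```

Emit:
apply_moves --pt "-1 0 0.002 0.001 -0.137" --pt "-1 0 0 0 0"

```text
time_s: 21.28
tool_pos: [0.4807, -0.0544, 0.3492]
tcp_rot: [-0.228, 0.93, 0.07, 0.279]
wrist_force: [-0.2, 0.2, -2.5]
gripper_width: 0.0147
```

```bash
python3 lv.py; python3 s.py -.2 0 .135
python3 - <<'E'
from h import *
import glob
f=arm.grab_frame('top');cv2.imwrite('pics/t6.png',f['image'][:,:,::-1])
cv2.imwrite('pics/t6c.png',cv2.resize(f['image'][20:320,60:480],None,fx=1.8,fy=1.8)[:,:,::-1])
E
```

```text
t 21.27 q [-0.255 -0.411  2.033  0.43   1.105 -2.422] p [ 0.4807 -0.0544  0.3492] grasp [ 0.5564 -0.0145  0.2199] tilt 33.49 az z 27.85 az y 117.65 yz 0.0023 w 0.0147 F [-0.2  0.2 -2.5]
stand g [-0.2293 -0.1999  0.2199]
left 72 slope deg -2.9 z -0.0262
right 79 slope deg -1.6 z -0.0265
floor 1697 slope -0.6 -0.0493
t 21.32 q [-0.256 -0.411  2.033  0.43   1.105 -2.42 ] p [ 0.4808 -0.0545  0.3493] grasp [ 0.5564 -0.0146  0.22  ] tilt 33.5 az z 27.82 az y 117.53 yz 0.0034 w 0.0146 F [-0.1  0.5 -2.2]
stand g [-0.2293 -0.2     0.22  ]
delta tool [0.0236 0.1999 0.0871]
```

View pics/t6c.png

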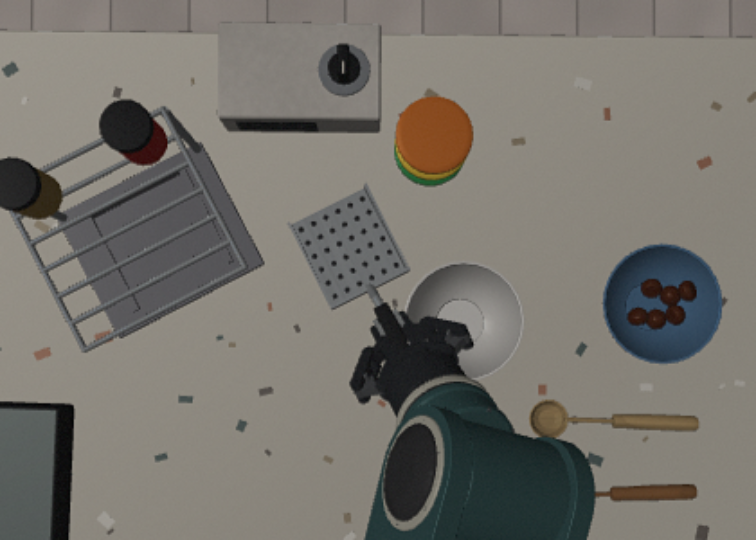

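Six nuts are in the blue bowl at (662,303), and the pan is empty and level. I'll lower it and move it in front of the stand.

Emit:
apply_moves --pt "-1 0.01 0.005 0.015 0" --pt "-1 0.015 0.015 0.022 0" --pt "-1 0.014 0.025 0.022 -0.004" --pt "-1 0.008 0.035 0.012 0" --pt "-1 0 0.04 0 0" --pt "-1 0 0.04 0 0" --pt "-1 0 0.028 0 0" --pt "-1 0 0.012 0 0"

```text
time_s: 22.38
tool_pos: [0.3864, 0.1236, 0.2629]
tcp_rot: [-0.231, 0.929, 0.07, 0.279]
wrist_force: [-0.1, -0.3, -3.2]
gripper_width: 0.0145
```

```bash
python3 lv.py; python3 s.py -.11 0 .135
python3 - <<'E'
from h import *
o=arm.get_obs();R=Ro.from_quat(o['tcp_rot']).as_matrix();g=o['tool_pos']+.155*R[:,2]
f=arm.grab_frame('top');P=pts(f);Q=(P-g)@S
m=(Q[...,0]>.03)&(Q[...,0]<.17)&(abs(Q[...,1])<.065)&(Q[...,2]<-.015)&(Q[...,2]>-.058)&(P[...,2]>.074)
q=(Q[m][:,:2]*1000).astype('float32');print('pan rect rel grip (stand axes) expect c=(100,0) 105x96',len(q),cv2.minAreaRect(q))
E
```

```text
t 22.38 q [ 0.202 -0.613  2.302  0.2    0.898 -1.936] p [0.3864 0.1236 0.2629] grasp [0.4619 0.1636 0.1336] tilt 33.47 az z 27.94 az y 117.88 yz 0.0007 w 0.0145 F [-0.1 -0.3 -3.2]
stand g [-0.2298  0.0017  0.1336]
left 113 slope deg -1.5 z -0.0297
right 84 slope deg 0.2 z -0.0283
floor 1452 slope -0.3 -0.0492
t 22.43 q [ 0.203 -0.614  2.302  0.2    0.898 -1.934] p [0.3863 0.124  0.2629] grasp [0.4617 0.164  0.1336] tilt 33.46 az z 27.97 az y 117.88 yz 0.001 w 0.0147 F [-0.2  0.6 -3.4]
stand g [-0.2298  0.0022  0.1336]
delta tool [-0.1007 -0.0024  0.0649]
pan rect rel grip (stand axes) expect c=(100,0) 105x96 2142 ((94.50816345214844, 2.533252716064453), (97.17633056640625, 114.29110717773438), 89.72975158691406)
```

Emit:
apply_moves --pt "-1 -0.01 -0.001 0.007 0" --pt "-1 -0.02 -0.001 0.014 0" --pt "-1 -0.022 -0.001 0.016 0" --pt "-1 -0.022 0 0.016 0" --pt "-1 -0.018 0 0.013 0" --pt "-1 -0.009 0 0.007 0" --pt "-1 0 0 0 0"

```text
time_s: 23.35
tool_pos: [0.4992, 0.1776, 0.2583]
tcp_rot: [-0.23, 0.93, 0.069, 0.279]
wrist_force: [-0.3, 0.4, -2.1]
gripper_width: 0.0144
```

```bash
python3 s.py -.105 0 .1125
python3 - <<'E'
from h import *
f=grab('top','t7.png');s=grab('scene','s7.png')
o=arm.get_obs();R=Ro.from_quat(o['tcp_rot']).as_matrix();g=o['tool_pos']+.155*R[:,2]
P=pts(f);Q=(P-C)@S
# floor and side walls of the pan in stand frame
m=(Q[...,2]>.094)&(Q[...,2]<.112)&(abs(Q[...,1])<.07)&(Q[...,0]>-.055)&(Q[...,0]<.06)
q=Q[m];print('walls y',np.percentile(q[:,1],[1,5,95,99]).round(4),len(q))
for x0 in(-.04,-.01,.02):
    k=q[abs(q[:,0]-x0)<.015];print(x0,'L',np.median(k[k[:,1]>.03][:,1]).round(4),'R',np.median(k[k[:,1]<-.03][:,1]).round(4))
E
```

```text
t 23.35 q [ 0.267 -0.258  2.069  0.173  0.765 -1.879] p [0.4992 0.1776 0.2583] grasp [0.5748 0.2175 0.1289] tilt 33.43 az z 27.81 az y 117.82 yz -0.0001 w 0.0144 F [-0.3  0.4 -2.1]
stand g [-0.1049 -0.0032  0.1289]
delta tool [0.0091 0.0032 0.0137]
walls y [-0.0492 -0.0489  0.0468  0.0474] 163
-0.04 L 0.0449 R -0.0478
-0.01 L 0.0449 R -0.0482
0.02 L 0.0446 R -0.0478
```

Emit:
apply_moves --pt "-1 0.003 0.001 0.004 0" --pt "-1 0.003 0 0.004 0" --pt "-1 0.002 0 0.003 0" --pt "-1 0.001 0 0.002 0" --pt "-1 0 0 0 0"

```text
time_s: 24.08
tool_pos: [0.4983, 0.1786, 0.2431]
tcp_rot: [-0.23, 0.929, 0.069, 0.28]
wrist_force: [0.9, 0.1, -2.4]
gripper_width: 0.0148
```

```bash
python3 s.py -.092 0 .1125
```

```text
t 24.07 q [ 0.27  -0.244  2.084  0.177  0.735 -1.884] p [0.4983 0.1786 0.2431] grasp [0.574  0.2185 0.1138] tilt 33.49 az z 27.8 az y 117.84 yz -0.0005 w 0.0148 F [ 0.9  0.1 -2.4]
stand g [-0.1051 -0.0019  0.1138]
delta tool [-0.0102  0.0019  0.0084]
```

Emit:
apply_moves --pt "-1 0.001 0 0.0015 0" --pt "-1 0.0003 0 0.0005 0" --pt "-1 0 0 0 0"

```text
time_s: 24.45
tool_pos: [0.4984, 0.1787, 0.2411]
tcp_rot: [-0.23, 0.929, 0.069, 0.28]
wrist_force: [-0.3, 0.3, -1.1]
gripper_width: 0.0146
```

Emit:
apply_moves --pt "-1 -0.0033 0 0.0022 0" --pt "-1 -0.0033 0 0.0022 0" --pt "-1 -0.0017 0 0.0011 0" --pt "-1 0 0 0 0"

```text
time_s: 24.95
tool_pos: [0.5074, 0.1834, 0.241]
tcp_rot: [-0.23, 0.929, 0.069, 0.28]
wrist_force: [1.6, 1.5, 0.6]
gripper_width: 0.0147
```

```bash
python3 s.py -.092 0 .112
```

```text
t 24.95 q [ 0.275 -0.217  2.066  0.175  0.725 -1.879] p [0.5074 0.1834 0.241 ] grasp [0.5832 0.2233 0.1119] tilt 33.54 az z 27.79 az y 117.84 yz -0.0006 w 0.0147 F [1.6 1.5 0.6]
stand g [-0.0947 -0.002   0.1119]
delta tool [-0.0024  0.002   0.0014]
```

Emit:
apply_moves --pt "-1 -0.0012 0 0.0008 0" --pt "-1 -0.0012 0 0.0008 0" --pt "-1 0 0 0 0"

```text
time_s: 25.32
tool_pos: [0.5098, 0.1846, 0.2411]
tcp_rot: [-0.23, 0.929, 0.069, 0.28]
wrist_force: [-2.3, -1.0, 3.9]
gripper_width: 0.0142
```

Emit:
apply_moves --pt "-1 -0.0008 0 0.0006 0" --pt "-1 -0.0008 0 0.0006 0" --pt "-1 0 0 0 0"

```text
time_s: 25.7
tool_pos: [0.5106, 0.1849, 0.2413]
tcp_rot: [-0.231, 0.93, 0.069, 0.278]
wrist_force: [-44.4, -25.6, 30.3]
gripper_width: 0.0149
```

```bash
python3 s.py -.092 0 .112
```

```text
t 25.7 q [ 0.276 -0.208  2.057  0.172  0.728 -1.877] p [0.5106 0.1849 0.2413] grasp [0.5859 0.2245 0.1118] tilt 33.3 az z 27.79 az y 117.88 yz -0.001 w 0.0149 F [-44.4 -25.6  30.3]
stand g [-0.0917 -0.0022  0.1118]
delta tool [ 0.0001  0.0022 -0.0003]
```

The scoop met the stop at grip x = −91.7 mm, against −91.6 predicted. I'll relieve the preload without pulling it away, then release and retreat.

Emit:
apply_moves --pt "-1 0.0005 0 -0.0007 0" --pt "-1 0 0 0 0"

```text
time_s: 25.95
tool_pos: [0.5103, 0.1847, 0.2412]
tcp_rot: [-0.231, 0.93, 0.069, 0.279]
wrist_force: [-23.5, -15.7, 16.3]
gripper_width: 0.0144
```

Emit:
apply_moves --pt "-1 0.0005 0 -0.0004 0" --pt "-1 0 0 0 0"

```text
time_s: 26.2
tool_pos: [0.51, 0.1847, 0.2412]
tcp_rot: [-0.231, 0.929, 0.069, 0.28]
wrist_force: [-9.7, -8.3, 6.8]
gripper_width: 0.0145
```

```bash
python3 s.py -.092 0 .112
```

```text
t 26.2 q [ 0.276 -0.21   2.059  0.173  0.725 -1.878] p [0.51   0.1847 0.2412] grasp [0.5857 0.2245 0.1119] tilt 33.47 az z 27.76 az y 117.85 yz -0.0009 w 0.0145 F [-9.7 -8.3  6.8]
stand g [-0.092  -0.0021  0.1119]
delta tool [-0.0001  0.0021 -0.0001]
```

Emit:
apply_moves --pt "-0.5 0 0 0 0" --pt "-0.2 0 0 0 0" --pt "0 0 0 0 0" --pt "0 0 0 0 0"

```text
time_s: 26.7
tool_pos: [0.5102, 0.1849, 0.241]
tcp_rot: [-0.23, 0.929, 0.069, 0.28]
wrist_force: [-0.2, 1.2, -0.3]
gripper_width: 0.0423
```

Emit:
apply_moves --pt "0 0 0 -0.01 0" --pt "0 0 0 -0.025 0" --pt "0 0 0 -0.04 0" --pt "0 0.01 0 -0.04 0" --pt "0 0.02 0 -0.03 0" --pt "0 0 0 -0.02 0" --pt "0 0 0 0 0"

```text
time_s: 27.58
tool_pos: [0.4069, 0.1304, 0.3641]
tcp_rot: [-0.23, 0.929, 0.069, 0.282]
wrist_force: [0.4, 0.4, 0.2]
gripper_width: 0.0426
```

```bash
python3 s.py
python3 - <<'E'
from h import *
f=grab('top','t8.png');s=grab('scene','s8.png')
hsv=cv2.cvtColor(f['image'],cv2.COLOR_RGB2HSV);P=pts(f);Q=(P-C)@S
m=(abs(Q[...,2]-.063)<.012)&(abs(Q[...,0])<.06)&(abs(Q[...,1])<.06)
h=(hsv[...,2]<70)&(Q[...,2]<.125)&(Q[...,2]>.108)&(Q[...,0]<-.06)&(Q[...,0]>-.2)&(abs(Q[...,1])<.03)
q=Q[h];print('handle rear x (expect -.1185)',q[:,0].min().round(4),'y',np.median(q[:,1]).round(4),'top z',np.median(q[:,2]).round(4),len(q))
w=(Q[...,2]>.079)&(Q[...,2]<.094)&(abs(Q[...,1])<.07)&(Q[...,0]>-.055)&(Q[...,0]<.07);q=Q[w]
for x0 in(-.03,0,.03):
    k=q[abs(q[:,0]-x0)<.015];print(x0,'L',np.median(k[k[:,1]>.03][:,1]).round(4),'R',np.median(k[k[:,1]<-.03][:,1]).round(4),'z',np.median(k[:,2]).round(4))
Z=P[...,2]
for n,(a,b,c,d) in(('blue',(145,232,385,475)),('white',(155,242,275,360))):
    mm=np.zeros(Z.shape,bool);mm[a:b,c:d]=1;mm&=(Z>.052)&(Z<.066)
    print(n,cv2.minEnclosingCircle(P[mm][:,:2].astype('float32')))
a=f['image'][60:230,60:230];b=s['image'][210:380,260:430]
cv2.imwrite('pics/m8.png',cv2.resize(np.hstack([a,b]),None,fx=2.3,fy=2.3)[:,:,::-1])
E
```

```text
t 27.57 q [ 0.209 -0.602  2.131  0.174  1.047 -1.891] p [0.4069 0.1304 0.3641] grasp [0.4831 0.1704 0.2351] tilt 33.72 az z 27.68 az y 117.82 yz -0.0016 w 0.0426 F [0.4 0.4 0.2]
stand g [-0.208  -0.0022  0.2351]
handle rear x (expect -.1185) -0.1183 y -0.0003 top z 0.119 180
-0.03 L 0.0461 R -0.0462 z 0.0856
0 L 0.046 R -0.0465 z 0.0861
0.03 L 0.0461 R -0.0467 z 0.0856
blue ((0.5899726748466492, -0.35181543231010437), 0.07493513077497482)
white ((0.5676315426826477, -0.105196014046669), 0.07445789128541946)
```

View pics/m8.png

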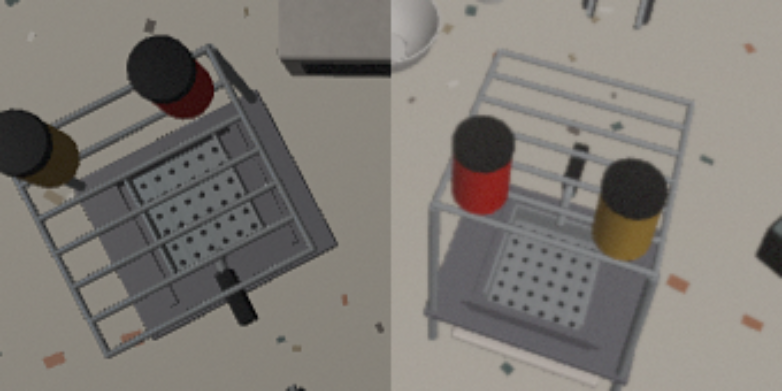

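The scoop is flat, centred between the guides and fully home: the handle's rear is at −118.3 mm against −118.5 expected. Both bowls are unmoved and the gripper is clear, so I'll hand the job in.

```bash
python3 -c "
from rig import arm
print(arm.close_job())"
```

```text
the job is handed in; nothing more can be done
None
```

The job is done and handed in at about 27.7 s of the 61 s allowed. All six chestnuts are in the blue bowl, and the empty scoop is back on the stand against the stop, released.

**How it was done:** the moves have no tilt, so I pushed the arm against its reach limit in free air until the tool leaned 33.6° in line with the stand. With that lean I gripped the handle under the rack and drew the scoop out level. Over the blue bowl I tipped it by turning about the leaning tool axis, then carried it back and slid it home.

**Last checks:**
- **Chestnuts:** all six were counted in the blue bowl in the top view after the pour.
- **Scoop:** the handle's rear end is at −118.3 mm in the stand's frame, against −118.5 mm expected when home. It lies flat, within 1 mm of the middle between the guides, and the gripper is clear.
- **Bowls:** both bowls measure within 0.3 mm of where they started.
- **Tiers, cup and spoons:** I checked these only by eye; they looked undisturbed in the views during and after the pour. I did not re-measure them at the end.

Pressing the scoop against the stop briefly gave a wrist force of about 60 N. That is well under the 120 N wrist limit, and the force went through the gripped scoop, not the gripper's body. I eased it to about 14 N before letting go. No check failed or disagreed.

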